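Hook the budgie feeder shut and hold its portion dial at three

TASK

On the white treat feeder, first swing the red-knobbed steel hook fully home into its catch so the hopper lid is fastened. Then turn the orange spring-return dial clockwise past its first two clicks to the third (the three green dots) and keep hold of it there, so that the shutter over the chute stays open: finish while still gripping the dial, because it springs back when let go. Leave the bowl and everything else on the table where it stands.

Things in the scene. Friction and masses are not known exactly. Their poses are not given: they have to be found in the camera images.
- feeder: White treat feeder, fixed, 160 (x) by 280 (y) by 80 mm high. Origin: centre of its underside; z up. Its -x face is the front, towards the robot, with the black chute and green sliding shutter; y is to the left as the robot looks. On its flat top (80 mm up) are a closed blue lid panel, 105 by 130 by 3 mm, with the hook (left half, +y) and the dial (right half, -y).
- hook_hinge (a point): Point on the hook's upright hinge axis, at feeder x -50, y +115 mm, 116 mm above the table (same height as hook_knob).
- hook_knob (a point): Middle of the hook's red upright knob, a round post 12 mm across, free from 93 to 132 mm above the table, 50 mm from the hinge axis; this point is 116 mm above the table. The steel arm under it is 9 mm wide, top 93 mm above the table, nose 69 mm from the hinge.
- hook (a joint): Hook angle, rad. 0 = closed against a stop, arm along the feeder's -y with its nose in the catch; grows as it opens, swinging level towards the feeder's front (at 1.57 the arm points along the feeder's -x); stop at 1.7. It stays where it is left (friction 0.03 N m).
- dial_grip (a point): Middle of the dial's orange grip bar, on the dial's upright axis, at feeder x 0, y -75 mm, 105 mm above the table. The bar is 56 mm long, 14 wide, from 88 to 122 mm above the table, on a grey disc 68 mm across. The point's x axis turns with the dial and lies 0.6 rad clockwise (from above) of the bar's pointer end (white line); at joint 0 it is the feeder's x axis.
- dial (a joint): Dial angle, rad, growing clockwise from above. 0 = rest (black bar mark, pointer 0.6 rad anticlockwise of the feeder's x); clicks at 0.4 (one dot), 0.8 (two dots), 1.2 (three green dots); stop at 1.3. A spring returns it to 0 when released (0.07 N m at 0, 0.13 at 1.2; clicks add up to 0.06). It slides the shutter open 45 mm per rad.
- bowl: Blue ceramic treat bowl, loose, rim 90 mm across, 35 mm high, standing before the chute. Origin: centre of its underside.
- canister: Closed yellow plastic canister with a white twist cap, loose, 84 mm across, 129 mm high. Origin: centre of its underside.
- bracket: Steel perch bracket with a short wooden perch, loose, 60 by 50 mm foot, 74 mm high; the perch reaches 64 mm to its -x. Origin: centre of its foot's underside.
- catch (a point): Top centre of the catch, a small fixed steel bracket 24 mm (feeder x) by 18 mm (feeder y), at feeder x -48, y +47 mm, 97 mm above the table; open towards the feeder's front, where the hook's nose swings in under its roof.

How it is judged:
By the outcome, as a careful person would: the job done as asked, in the order asked, and still so for the second after the job is handed in, while the arm keeps its last pose, push and grip.
It also fails if it takes over 45 s, if anything falls off the work surface, if the arm or the gripper's body presses on something with over 40 N, if the wrist force passes 120 N, or if a joint passes its speed limit or range.

ROBOT

A 6-joint arm with a two-finger parallel gripper is mounted at the origin on the work surface. World frame = base frame: x ahead of the robot, y to its left, z up, the work surface at z = 0. Lengths are in mm, angles in rad, forces in N, time in s.
With the tool pointing down it reaches from about 300 to 775 mm from the base axis. Payload 14.6 kg.
Tool frame: the origin (TCP) lies midway between the tips of the shut fingers; the grasp point (between the pads) lies manip.grasp_offset behind it (manip.grasp_offset is the distance from the TCP to the grasp point, in mm); z points along the fingers, y is the direction in which the jaws open and shut (so a half turn about z gives the same grasp; the last joint's range is limited). The gripper opens to 94 mm and grips with 3 to 60 N. Pads are 16 mm wide; open, the fingers measure 119 mm over their backs; the gripper's body (75 mm by 177 mm) begins 78 mm behind the grasp point.
Start: joints at [-1.17, 0.3, 1.521, -0, 1.321, -0.067], TCP at [248, -490.903, 205.446] pointing down, gripper open.
Joint ranges: [-3.03, 3.03], [-0.79, 2.21], [0.23, 2.52], [-1.04, 4.18], [0, 3.07], [-2.55, 2.55]. Speed limits (rad/s): [2.22, 2.22, 2.57, 3.14, 3.14, 3.14].

INTERFACE

Orientations are given as [roll, pitch, yaw] about the fixed x, y, z axes, in that order (R = Rz(yaw) Ry(pitch) Rx(roll)).
In Python, from cell import monitor, vision, order, manip gives the robot as it stands.
- The arm moves only by the shell command python3 -m jog 'ROWS' [FORCE]. ROWS is JSON, a list of rows, each a list of 7 numbers: the shift along the tool's x, y, z in cm, then the turn, a rotation vector about the tool's x, y, z in rad, then the opening in per cent of the stroke, from 0 (shut) to 100 (fully open). In form: [[tx, ty, tz, rx, ry, rz, jaw], ...]. A call has 1 to 8 rows; each row shifts and turns the commanded pose from where the row before left it, along the tool's axes as they then stand; what a row does not reach is not made up. A row lasts 1/10 s, in which the tool goes at most 50 mm and 8.59 degrees, less where a joint would pass 70% of its speed; a pose out of reach is approached as far as the arm can. A call is refused whole if a number of a shift passes 5 or a number of a turn 0.15, either way. A call with a gripper value outside its range is refused whole. The fingers move at their own pace and stop on an object; FORCE is the grip in N (left out, the last holds). Time passes only in rows, so rows that do not move let the fingers close. It gives the time, the measured TCP pose, the force and the opening at its end, in the units of the state.
- monitor.read_state(): the state, without advancing time (a new reading comes with each control period).
- vision.camera(name): name is "side" or "top"; returns a dict with "color" (420x560x3 uint8, blue, green, red), "fx", "fy", "cx", "cy" (pixels), "cam_to_world" (4x4, takes a point from camera to world coordinates). Camera axes: x right, y down, z forward; pixel columns grow to the right and rows downward; lengths in mm; the calibration is good to about 2 mm. A picture is of the moment at which its call begins. There is no depth.
- order.sign_off(): hands the job in, once; it reports no verdict.
The state is a dict: "clock": time; "joints": joint angles; "qd": joint speeds; "effort": joint torques, N m; "eef_pos": TCP position; "eef_rot": TCP orientation; "wrist_force": force on the tool from outside, world axes, zero at the start; "moment": the same for the moment, N m; "finger_gap": finger opening in mm.
Only numpy, scipy, OpenCV 4.12 (cv2) and the standard library are available. Lean on these libraries where they do the work, as an engineer would, in place of code of your own. Each camera call takes 0.05 s, during which the arm holds its last target.

## Working session

There is one attempt and no reset: what is moved stays moved. The work goes in short steps, Python scripts to look and compute and a shell command to move; the robot and the scene stay as the last step left them, time stands still between calls to the robot, and variables do not carry over. Pictures are saved under pics/ and viewed, and the job is handed in when it is done.

```bash
mkdir -p pics; python3 - <<'E'
from cell import monitor, vision, order, manip
import cv2
print(manip.grasp_offset, monitor.read_state())
for n in("top","side"):
    c=vision.camera(n); cv2.imwrite(f"pics/{n}0.png",c["color"]); print(n,c["fx"],c["fy"],c["cx"],c["cy"],c["cam_to_world"])
E
```

```text
18.8 {'clock': 0.0, 'joints': array([-1.16959258e+00,  3.00491082e-01,  1.52159244e+00, -2.44489319e-05,
        1.32070736e+00, -6.65987283e-02]), 'qd': array([ 0.00092939, -0.00040563,  0.00059177,  0.00112392,  0.00016529,
       -0.00038396]), 'effort': array([-1.50591990e-03, -5.31821108e+01, -3.52735233e+01,  7.07901525e-02,
        2.45206797e-02, -3.68955239e-05]), 'eef_pos': array([ 247.89559786, -490.66290643,  204.87056818]), 'eef_rot': array([-3.14039551e+00, -5.61127887e-05,  4.67808508e-01]), 'wrist_force': array([-0.00551698,  0.28148525,  0.12088749]), 'moment': array([ 0.00495624, -0.00089632, -0.03549801]), 'finger_gap': 94.08077283886}
top 514.2188428394498 514.2188428394498 270.89508048753595 207.72047237770465 [[-1.48221892e-02 -9.98643376e-01  4.99170386e-02  4.43297030e+02]
 [-9.99777936e-01  1.55499351e-02  1.42224385e-02 -1.13116928e+01]
 [-1.49793508e-02 -4.96951461e-02 -9.98652097e-01  1.50169624e+03]
 [ 0.00000000e+00  0.00000000e+00  0.00000000e+00  1.00000000e+00]]
side 439.1297123282948 439.1297123282948 287.02807413846466 214.36511091286025 [[-8.61874759e-01 -3.65610275e-01  3.51427129e-01  7.47026305e+01]
 [-5.06981447e-01  6.04932161e-01 -6.14025157e-01  8.01981983e+02]
 [ 1.19043335e-02 -7.07379818e-01 -7.06733386e-01  1.01527100e+03]
 [ 0.00000000e+00  0.00000000e+00  0.00000000e+00  1.00000000e+00]]
```

View pics/top0.png

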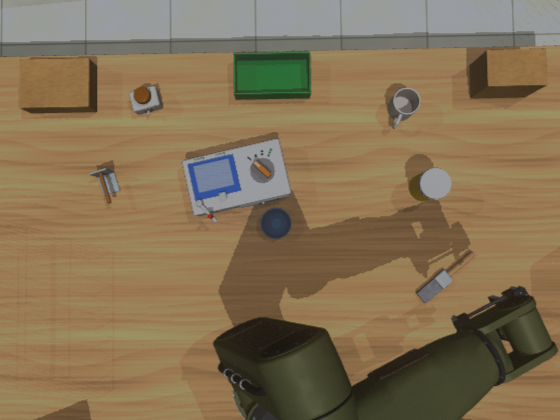

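View pics/side0.png

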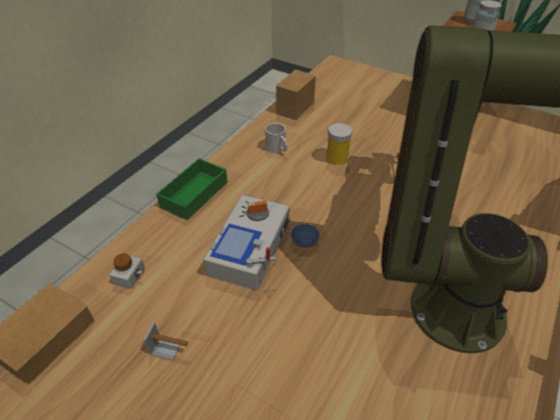

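The top view shows the feeder around (237,177), with the hook's red knob at about (210,216), the dial at (262,170) and the bowl at (276,223). I'll zoom in for the fit.

```bash
python3 - <<'E'
import cv2
a=cv2.imread("pics/top0.png")[130:250,170:310]; cv2.imwrite("pics/top0z.png",cv2.resize(a,None,fx=5,fy=5,interpolation=cv2.INTER_CUBIC))
a=cv2.imread("pics/side0.png")[185:295,195:325]; cv2.imwrite("pics/side0z.png",cv2.resize(a,None,fx=5,fy=5,interpolation=cv2.INTER_CUBIC))
E
```

```text
(no output)
```

View pics/top0z.png

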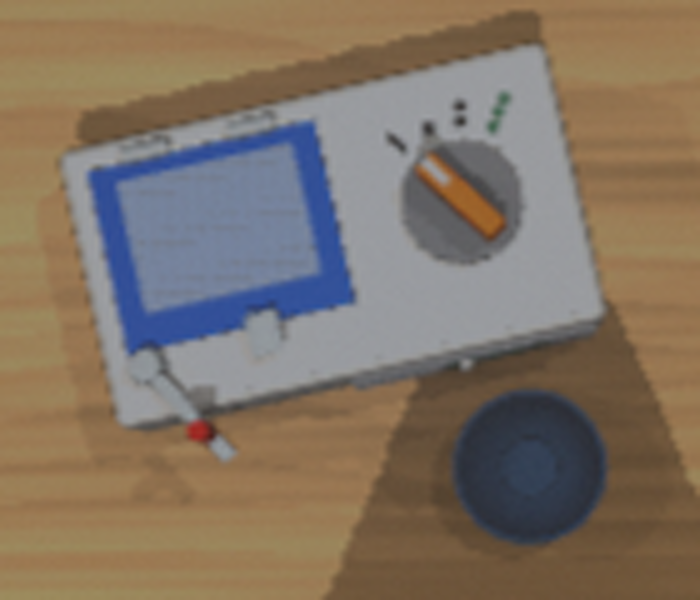

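View pics/side0z.png

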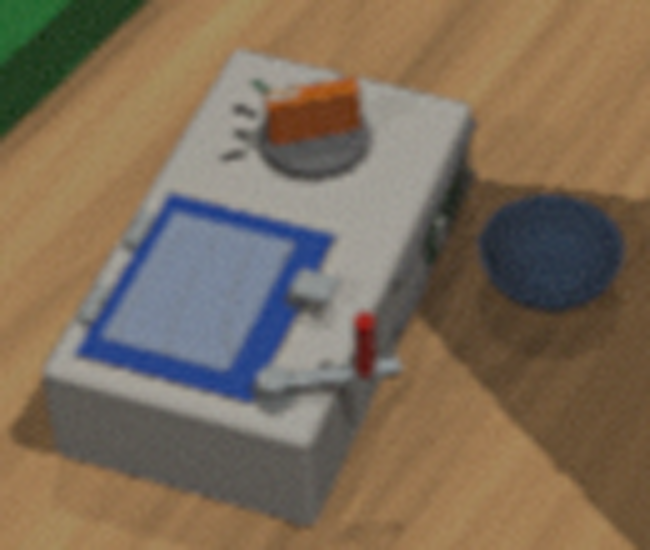

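```bash
cat > h.py <<'E'
import numpy as np
from cell import monitor, vision, manip
from scipy.optimize import least_squares
def proj(c,P):
    M=np.linalg.inv(np.array(c["cam_to_world"])); q=np.atleast_2d(P)@M[:3,:3].T+M[:3,3]
    return np.c_[c["fx"]*q[:,0]/q[:,2]+c["cx"],c["fy"]*q[:,1]/q[:,2]+c["cy"]]
def ray(c,uv,z):
    M=np.array(c["cam_to_world"]); d=M[:3,:3]@np.array([(uv[0]-c["cx"])/c["fx"],(uv[1]-c["cy"])/c["fy"],1]); o=M[:3,3]
    return o+d*(z-o[2])/d[2]
def F(p,P):
    P=np.atleast_2d(np.array(P,float)); c,s=np.cos(p[2]),np.sin(p[2])
    return np.c_[P[:,0]*c-P[:,1]*s+p[0],P[:,0]*s+P[:,1]*c+p[1],P[:,2]]
E
python3 - <<'E'
from h import *
T=vision.camera("top");S=vision.camera("side")
t=np.array([(62,155),(545,45),(605,315),(122,427)])/5+[170,130]-.4
s=np.array([(48,370),(240,52),(472,105),(305,440)])/5+[195,185]-.4
P=[(80,140,80),(80,-140,80),(-80,-140,80),(-80,140,80)]
for use in("ts","t","s"):
    f=lambda p:np.concatenate(([(proj(T,F(p,P))-t).ravel()] if "t" in use else [])+([(proj(S,F(p,P))-s).ravel()] if "s" in use else []))
    r=least_squares(f,[550,50,0]);print(use,r.x,np.round(r.fun,1))
    if use=="ts":p=r.x
w=lambda q:F(p,[q])[0]
print("hinge",w((-50,115,116)),"dial",w((0,-75,105)),"catch",w((-48,47,97)))
k=ray(T,np.array([200,431])/5+[170,130]-.4,132); print("knob top",k)
k2=ray(S,np.array([366,320])/5+[195,185]-.4,132); print("knob side",k2)
for kk in(k,k2):
    d=kk-w((-50,115,132)); print(np.hypot(d[0],d[1]), np.arctan2(d[1],d[0])-p[2]+np.pi/2)
print("dialtop", ray(T,np.array([461,198])/5+[170,130]-.4,122))
print("bowl", ray(T,np.array([530,466])/5+[170,130]-.4,35))
E
```

```text
ts [6.02072705e+02 1.03391851e+02 2.08533386e-01] [-0.7 -0.6  0.6 -0.9  1.4  0.9 -0.5  1.  -2.1  0.1 -0.8 -1.5  0.9 -0.5
  1.2  1.5]
t [6.02421430e+02 1.03921060e+02 2.09156756e-01] [-0.9 -0.6  0.4 -1.   1.2  0.8 -0.6  0.9]
s [6.01796972e+02 1.02690100e+02 2.07337095e-01] [-1.9 -0.1 -0.6 -1.6  1.1 -0.6  1.4  1.3]
hinge [529.34801823 205.54917988 116.        ] dial [617.59960148  30.01668131 105.        ] catch [545.3824086  139.43641012  97.        ]
knob top [492.71266612 172.16708799 132.        ]
knob side [492.54333741 170.96768503 132.        ]
49.563223087114174 -1.0403617235211335
50.50212189706054 -1.0250645747172005
dialtop [616.66785437  31.32882985 122.        ]
bowl [473.35115664  -3.20164455  35.        ]
```

Both cameras agree: feeder at (602,103) with yaw 0.2085, hook angle about 1.03, and the dial at rest. I'll move up in front of the knob, with the tool yaw matched to the feeder and the jaws shut.

```bash
python3 -m jog '[[0,0,0,0,0,0.13,0],[0,0,0,0,0,0.13,0],[2.37,-4.27,0,0,0,0,0],[2.37,-4.27,0,0,0,0,0],[2.37,-4.27,0,0,0,0,0],[2.37,-4.27,0,0,0,0,0],[2.37,-4.27,0,0,0,0,0],[2.37,-4.27,0,0,0,0,0]]' 10
python3 -m jog '[[2.37,-4.27,0,0,0,0,0],[2.37,-4.27,0,0,0,0,0],[2.37,-4.27,0,0,0,0,0],[2.37,-4.27,0,0,0,0,0],[2.37,-4.27,0,0,0,0,0],[2.37,-4.27,0,0,0,0,0],[2.37,-4.27,0,0,0,0,0],[0,0,0,0,0,0,0]]'
```

```text
clock: 1.0
eef_pos: [334.3, -209.0, 205.5]
eef_rot: [3.141, -0.0, 0.207]
wrist_force: [1.2, -0.0, -0.3]
finger_gap: 33.4
clock: 1.8
eef_pos: [435.4, 120.0, 205.1]
eef_rot: [-3.141, 0.0, 0.213]
wrist_force: [0.3, 0.7, -0.0]
finger_gap: 0.7
```

```bash
cat >> h.py <<'E'
p=np.array([602.07,103.39,.2085])
def rep():
    s=monitor.read_state(); e=s["eef_pos"]; c,n=np.cos(p[2]),np.sin(p[2]); d=e[:2]-p[:2]
    print("t",s["clock"],"world",np.round(e,1),"rot",np.round(s["eef_rot"],3),"feeder xy",np.round([d[0]*c+d[1]*n,-d[0]*n+d[1]*c],1),"F",np.round(s["wrist_force"],1),"M",np.round(s["moment"],2),"gap",round(s["finger_gap"],1),"j6",round(s["joints"][5],2))
E
python3 -c "
from h import *
rep()"
```

```text
t 1.8 world [435.4 120.  205.1] rot [-3.141  0.     0.213] feeder xy [-159.7   50.8] F [ 0.3  0.7 -0. ] M [ 0.01 -0.04 -0.07] gap 0.7 j6 1.55
```

```bash
python3 -m jog '[[2,-3.7,0,0,0,0,0],[0,0,4,0,0,0,0],[0,0,4,0,0,0,0],[0,0,2.1,0,0,0,0],[0,0,0,0,0,0,0],[0,0,0,0,0,0,0]]'
python3 - <<'E'
from h import *; import cv2
rep()
for n,(a,b,c,d) in dict(top=(130,250,170,310),side=(170,300,195,345)).items():
    cv2.imwrite(f"pics/{n}1.png",cv2.resize(vision.camera(n)["color"][a:b,c:d],None,fx=4,fy=4,interpolation=2))
E
```

```text
clock: 2.4
eef_pos: [447.2, 155.8, 105.2]
eef_rot: [3.142, -0.0, 0.207]
wrist_force: [0.4, 0.5, -0.1]
finger_gap: 0.5
t 2.4 world [447.2 155.8 105.2] rot [ 3.142 -0.     0.207] feeder xy [-140.7   83.4] F [ 0.4  0.5 -0.1] M [0.01 0.03 0.  ] gap 0.5 j6 1.62
```

View pics/side1.png

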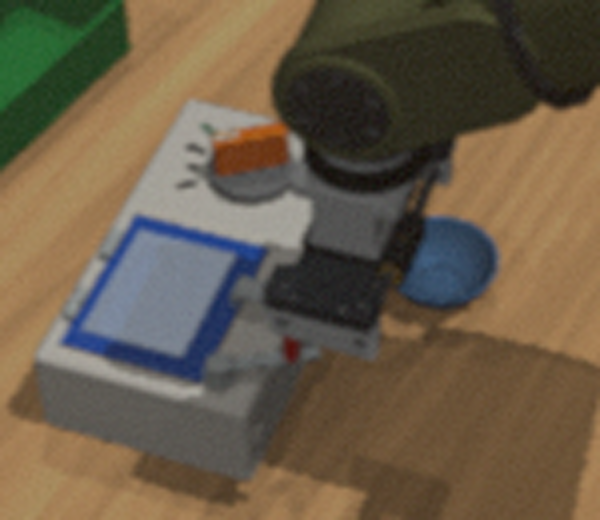

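View pics/top1.png

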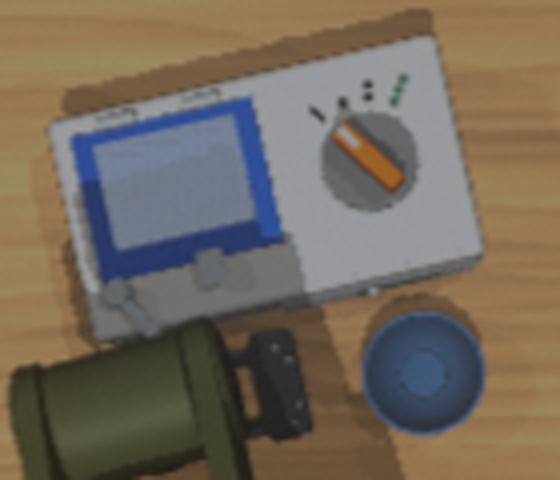

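The side view shows the red knob at (291,348), just ahead of the shut fingers. The bowl is untouched. Now I'll push along the hook's arc.

```bash
python3 -m jog '[[1.2,-0.25,0.2,0,0,0,0],[1.2,-0.2,0,0,0,0,0],[0.7,0,0,0,0,0,0],[0.5,0.4,0,0,0,0,0],[0.5,0.5,0,0,0,0,0],[0,0,0,0,0,0,0]]'
python3 -c "
from h import *
rep()"
```

```text
clock: 3.1
eef_pos: [488.2, 159.3, 102.9]
eef_rot: [3.141, 0.0, 0.207]
wrist_force: [-1.2, -1.3, 0.4]
finger_gap: 0.4
t 3.1 world [488.2 159.3 102.9] rot [3.141 0.    0.207] feeder xy [-99.9  78.3] F [-1.2 -1.3  0.4] M [-0.1   0.16 -0.  ] gap 0.4 j6 1.61
```

Contact has been made. I'll carry on round the arc.

```bash
python3 -m jog '[[0.5,0.4,0,0,0,0,0],[0.5,0.3,0,0,0,0,0],[0.5,0.3,0,0,0,0,0],[0.5,0.1,0,0,0,0,0],[0.5,0.1,0,0,0,0,0],[0.4,0,0,0,0,0,0],[0,0,0,0,0,0,0]]'
python3 -c "
from h import *
rep()"
```

```text
clock: 3.8
eef_pos: [519.3, 154.7, 102.4]
eef_rot: [-3.141, -0.0, 0.208]
wrist_force: [-0.5, 0.2, -0.1]
finger_gap: 0.6
t 3.8 world [519.3 154.7 102.4] rot [-3.141 -0.     0.208] feeder xy [-70.4  67.3] F [-0.5  0.2 -0.1] M [ 0.02 -0.04  0.03] gap 0.6 j6 1.58
```

```bash
python3 -m jog '[[0.3,0,0,0,0,0,0],[0.3,0,0,0,0,0,0],[0,0,0,0,0,0,0],[0,0,0,0,0,0,0]]'
python3 -c "
from h import *
rep()"
```

```text
clock: 4.2
eef_pos: [524.7, 155.8, 102.4]
eef_rot: [-3.141, -0.0, 0.208]
wrist_force: [-1.6, -0.9, -0.2]
finger_gap: 0.6
t 4.2 world [524.7 155.8 102.4] rot [-3.141 -0.     0.208] feeder xy [-64.9  67.3] F [-1.6 -0.9 -0.2] M [-0.03  0.21  0.05] gap 0.6 j6 1.58
```

```bash
python3 -m jog '[[0.15,0,0,0,0,0,0],[0.15,0,0,0,0,0,0],[0,0,0,0,0,0,0]]'
python3 -c "
from h import *
rep()"
python3 -m jog '[[0.15,0,0,0,0,0,0],[0,0,0,0,0,0,0],[0,0,0,0,0,0,0]]'
python3 -c "
from h import *
rep()"
```

```text
clock: 4.5
eef_pos: [525.5, 155.8, 102.2]
eef_rot: [3.141, 0.006, 0.208]
wrist_force: [-17.8, -5.1, 9.4]
finger_gap: 0.4
t 4.5 world [525.5 155.8 102.2] rot [3.141 0.006 0.208] feeder xy [-64.   67.1] F [-17.8  -5.1   9.4] M [-0.96  3.32 -0.05] gap 0.4 j6 1.58
clock: 4.8
eef_pos: [525.9, 155.8, 102.1]
eef_rot: [3.141, 0.008, 0.208]
wrist_force: [-27.8, -8.3, 14.7]
finger_gap: 0.2
t 4.8 world [525.9 155.8 102.1] rot [3.141 0.008 0.208] feeder xy [-63.6  67.1] F [-27.8  -8.3  14.7] M [-1.48  4.74 -0.08] gap 0.2 j6 1.58
```

It hit a hard stop at feeder x = -64, which is where the closed position was predicted. I'll back off, raise and look.

```bash
python3 -m jog '[[-1,0,0,0,0,0,0],[-3,0,0,0,0,0,0],[0,0,-4,0,0,0,0],[-4,0,-2,0,0,0,100],[-4,0,0,0,0,0,100],[-4,0,0,0,0,0,100],[0,0,0,0,0,0,100]]'
python3 - <<'E'
from h import *; import cv2
rep()
for n,(a,b,c,d) in dict(top=(130,250,170,310),side=(170,300,195,345)).items():
    cv2.imwrite(f"pics/{n}2.png",cv2.resize(vision.camera(n)["color"][a:b,c:d],None,fx=4,fy=4,interpolation=2))
E
```

```text
clock: 5.5
eef_pos: [369.6, 123.1, 162.6]
eef_rot: [-3.141, -0.001, 0.208]
wrist_force: [0.3, 0.6, -0.1]
finger_gap: 29.3
t 5.5 world [369.6 123.1 162.6] rot [-3.141e+00 -1.000e-03  2.080e-01] feeder xy [-223.4   67.5] F [ 0.3  0.6 -0.1] M [ 0.04 -0.04 -0.02] gap 29.3 j6 1.59
```

View pics/side2.png

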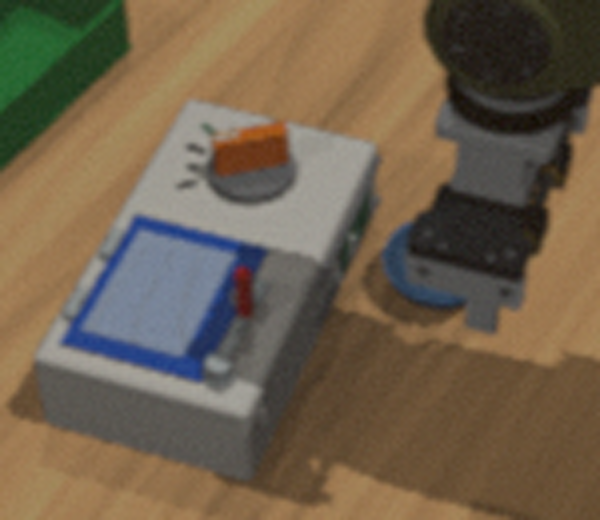

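View pics/top2.png

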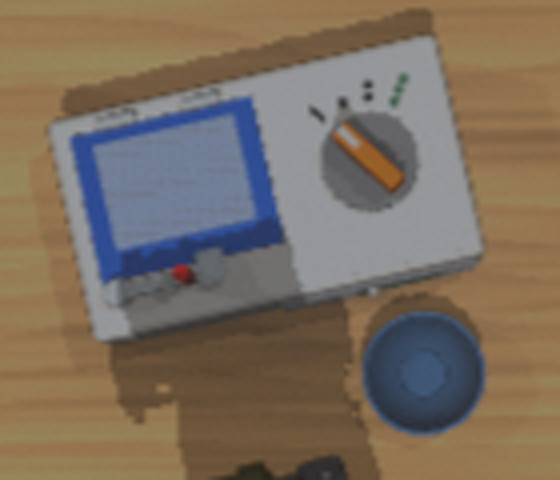

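The hook lies along the feeder edge with its nose in the catch (top view: knob at (181,272), catch at (208,265)). I'll move over the dial and align with the bar.

```bash
python3 -m jog '[[3.7,2.37,0,0,0,0,60],[3.7,2.37,0,0,0,0,60],[3.7,2.37,0,0,0,0,60],[3.7,2.37,0,0,0,0,60],[3.7,2.37,0,0,0,0,60],[3.7,2.37,0,0,0,0,60],[0,0,0,0,0,0,60]]'
python3 -m jog '[[0,0,0,0,0,-0.15,60],[0,0,0,0,0,-0.15,60],[0,0,0,0,0,-0.15,60],[0,0,0,0,0,-0.15,60],[0,0,0,0,0,0,60],[0,0,0,0,0,0,60]]'
python3 - <<'E'
from h import *
rep()
T=vision.camera("top")
k=ray(T,np.array([181,272])/4+[170,130]-.4,132); d=k-F(p,[(-50,115,132)])[0]; print("hook",np.hypot(d[0],d[1]), -(np.arctan2(d[1],d[0])-p[2]+np.pi/2))
s=monitor.read_state(); d=F(p,[(0,-74.3,105)])[0][:2]-s["eef_pos"][:2]; y=s["eef_rot"][2]
print("tool dx,dy",d@[np.cos(y),np.sin(y)],d@[np.sin(y),-np.cos(y)])
E
```

```text
clock: 6.3
eef_pos: [622.8, 28.2, 159.9]
eef_rot: [-3.142, 0.001, 0.206]
wrist_force: [-1.0, -0.6, -0.6]
finger_gap: 55.9
clock: 6.9
eef_pos: [619.3, 30.4, 162.1]
eef_rot: [-3.142, -0.0, 0.803]
wrist_force: [0.9, 0.1, 0.2]
finger_gap: 56.3
t 6.9 world [619.3  30.4 162.1] rot [-3.142 -0.     0.803] feeder xy [  1.8 -75. ] F [0.9 0.1 0.2] M [-0.06  0.02 -0.  ] gap 56.3 j6 0.76
hook 49.322580176350954 -0.033929960890993316
tool dx,dy -1.0398653348794389 -1.542589689770718
```

The hook angle measures about 0, within 0.03 rad. I'll descend onto the bar and close on it.

```bash
python3 -m jog '[[-0.1,-0.15,3,0,0,0,60],[0,0,2.5,0,0,0,60],[0,0,1.3,0,0,0,60],[0,0,0,0,0,0,60]]'
python3 -m jog '[[0,0,0,0,0,0,5],[0,0,0,0,0,0,5],[0,0,0,0,0,0,5],[0,0,0,0,0,0,5],[0,0,0,0,0,0,5]]' 35
python3 -c "
from h import *
rep()"
```

```text
clock: 7.35
eef_pos: [616.6, 30.6, 92.8]
eef_rot: [-3.139, 0.002, 0.806]
wrist_force: [-0.7, -0.1, 0.5]
finger_gap: 56.3
clock: 7.85
eef_pos: [617.4, 30.6, 94.8]
eef_rot: [3.141, -0.0, 0.808]
wrist_force: [-0.1, -0.3, -0.4]
finger_gap: 20.3
t 7.85 world [617.4  30.6  94.8] rot [ 3.141 -0.     0.808] feeder xy [ -0.1 -74.4] F [-0.1 -0.3 -0.4] M [-0.04 -0.09 -0.02] gap 20.3 j6 0.75
```

```bash
python3 -m jog '[[0,0,0,0,0,0,5],[0,0,0,0,0,0,5],[0,0,0,0,0,0,5],[0,0,0,0,0,0,5]]'
python3 -c "
from h import *
rep()"
```

```text
clock: 8.25
eef_pos: [617.7, 30.3, 94.7]
eef_rot: [3.14, -0.001, 0.808]
wrist_force: [4.4, -3.7, -0.1]
finger_gap: 13.6
t 8.25 world [617.7  30.3  94.7] rot [ 3.14e+00 -1.00e-03  8.08e-01] feeder xy [  0.2 -74.8] F [ 4.4 -3.7 -0.1] M [-0.74 -0.78  0.08] gap 13.6 j6 0.75
```

```bash
python3 -m jog '[[0,0.03,0,0,0,0,5],[0,0,0,0,0,0.08,5],[0,0,0,0,0,0.08,5],[0,0,0,0,0,0.08,5],[0,0,0,0,0,0.08,5],[0,0,0,0,0,0.08,5],[0,0,0,0,0,0,5]]' 50
python3 -c "
from h import *
rep()"
```

```text
clock: 8.95
eef_pos: [617.5, 30.5, 94.7]
eef_rot: [-3.141, -0.0, 0.407]
wrist_force: [1.5, -1.0, 2.6]
finger_gap: 14.0
t 8.95 world [617.5  30.5  94.7] rot [-3.141 -0.     0.407] feeder xy [  0.  -74.5] F [ 1.5 -1.   2.6] M [-0.13 -0.19  0.11] gap 14.0 j6 1.15
```

```bash
python3 -m jog '[[0,0,0,0,0,0.1,5],[0,0,0,0,0,0.1,5],[0,0,0,0,0,0.1,5],[0,0,0,0,0,0.1,5],[0,0,0,0,0,0.1,5],[0,0,0,0,0,0.1,5],[0,0,0,0,0,0.1,5],[0,0,0,0,0,0.11,5]]'
python3 -m jog '[[0,0,0,0,0,0,5],[0,0,0,0,0,0,5],[0,0,0,0,0,0,5]]'
python3 - <<'E'
from h import *; import cv2
rep()
for n,(a,b,c,d) in dict(top=(130,250,170,310),side=(170,300,195,345)).items():
    cv2.imwrite(f"pics/{n}3.png",cv2.resize(vision.camera(n)["color"][a:b,c:d],None,fx=4,fy=4,interpolation=2))
E
```

```text
clock: 9.75
eef_pos: [617.5, 31.1, 94.7]
eef_rot: [-3.141, 0.0, -0.403]
wrist_force: [0.9, 3.0, 3.1]
finger_gap: 14.0
clock: 10.05
eef_pos: [617.5, 31.0, 94.7]
eef_rot: [-3.141, 0.0, -0.398]
wrist_force: [0.3, 5.8, 3.9]
finger_gap: 13.6
t 10.05 world [617.5  31.   94.7] rot [-3.141  0.    -0.398] feeder xy [  0.1 -74. ] F [0.3 5.8 3.9] M [ 1.25 -0.1   0.16] gap 13.6 j6 1.96
```

View pics/side3.png

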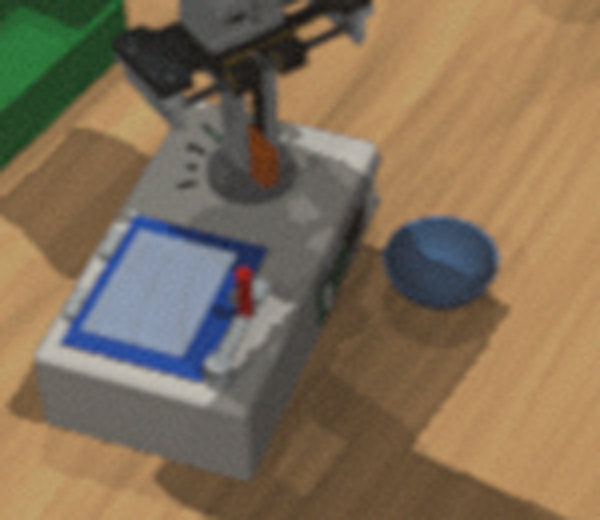

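View pics/top3.png

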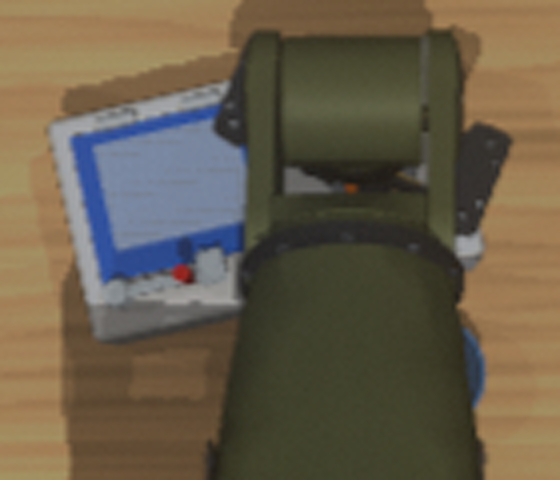

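The side view shows the hook still home and the dial turned in the jaws, with the bar's end at about (265,155). The bowl hasn't moved. I'll check the bar angle by overlaying the model.

```bash
python3 - <<'E'
from h import *; import cv2
S=vision.camera("side"); rows=[]
for ang in (1.05,1.2,1.3):
    im=cv2.resize(S["color"][190:230,235:285],None,fx=8,fy=8,interpolation=2)
    if ang>1: 
        b=p[2]+.6-ang; cx,cy=F(p,[(0,-74.6,0)])[0][:2]
        for z in(88,122):
            q=np.array([[cx+l*28*np.cos(b)-w*7*np.sin(b),cy+l*28*np.sin(b)+w*7*np.cos(b),z] for l,w in((1,1),(-1,1),(-1,-1),(1,-1))])
            u=((proj(S,q)-[235,190]+.5)*8).astype(int); cv2.polylines(im,[u],True,(255,255,0),1)
    rows.append(im)
rows.append(cv2.resize(S["color"][190:230,235:285],None,fx=8,fy=8,interpolation=2))
o=np.vstack([np.hstack(rows[:2]),np.hstack(rows[2:])]); cv2.imwrite("pics/ov.png",o[:600])
rep()
E
```

```text
t 10.2 world [617.5  31.   94.7] rot [-3.141  0.    -0.398] feeder xy [  0.2 -74. ] F [0.  6.  3.8] M [ 1.22 -0.19  0.11] gap 13.5 j6 1.96
```

View pics/ov.png

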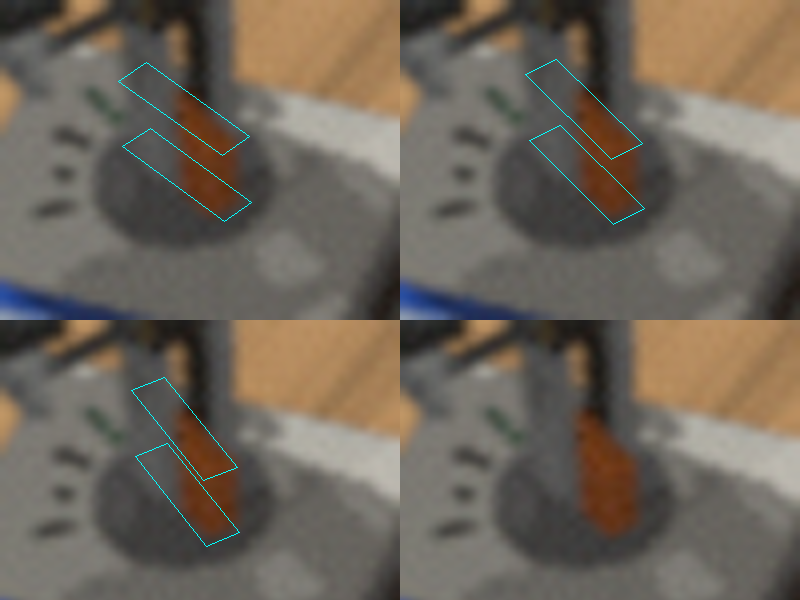

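```bash
python3 -m jog '[[0,-0.03,0,0,0,0.02,5],[0,0,0,0,0,0,5],[0,0,0,0,0,0,5],[0,0,0,0,0,0,5],[0,0,0,0,0,0,5],[0,0,0,0,0,0,5],[0,0,0,0,0,0,5],[0,0,0,0,0,0,5]]'
python3 -m jog '[[0,0,0,0,0,0,5],[0,0,0,0,0,0,5],[0,0,0,0,0,0,5],[0,0,0,0,0,0,5]]'
python3 - <<'E'
from h import *; import cv2
rep()
for n,(a,b,c,d) in dict(side=(190,280,225,345)).items():
    cv2.imwrite(f"pics/{n}4.png",cv2.resize(vision.camera(n)["color"][a:b,c:d],None,fx=6,fy=6,interpolation=2))
E
```

```text
clock: 11.0
eef_pos: [617.6, 31.1, 94.7]
eef_rot: [-3.141, 0.0, -0.419]
wrist_force: [-1.0, 4.8, 5.8]
finger_gap: 13.5
clock: 11.4
eef_pos: [617.6, 31.1, 94.7]
eef_rot: [-3.141, 0.0, -0.419]
wrist_force: [-0.7, 4.6, 5.5]
finger_gap: 13.6
t 11.4 world [617.6  31.1  94.7] rot [-3.141  0.    -0.419] feeder xy [  0.2 -74. ] F [-0.7  4.6  5.5] M [1.05 0.04 0.14] gap 13.6 j6 1.98
```

View pics/side4.png

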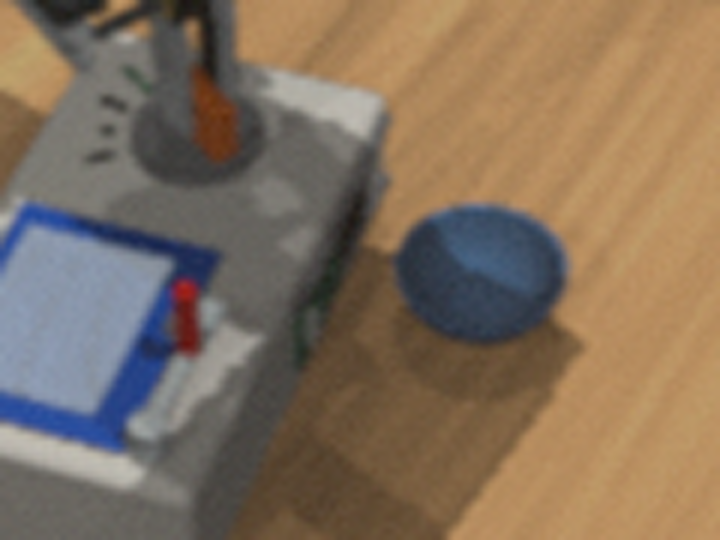

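The green shutter has slid aside to about (312,315), and the black chute is open at about (345,235). The hook is home, the bowl is where it was, and the grip is steady.

```bash
python3 -c "
from cell import order
print(order.sign_off())"
```

```text
the job is handed in; nothing more can be done
None
```

The job is handed in: the hook is home in its catch, and the gripper is holding the dial at the third click with the shutter open. It took 11.4 s of the 45 s allowed.

- **Hook:** I pushed the red knob round with the shut fingers until it met a hard stop, at about 29 N sideways. The stop came at the predicted closed position. A picture afterwards put the hook at about -0.03 rad, which is 0 within measuring error.
- **Dial:** I gripped the bar at 50 N and turned it clockwise. The wrist turned about 1.22 rad from rest, and the gripper held steady there for the last second before hand-in.
- **Dial check:** Before the last small turn of 0.02 rad, the bar in the side picture matched the 1.2 rad outline to about 0.05 rad. I have no more direct reading of the dial angle.
- **Shutter and bowl:** The last side picture shows the green shutter slid aside, the chute open and the bowl where it stood.
- **Not checked:** The arm hid the three green dots and part of the chute from the top camera, so I didn't confirm those from above. I also didn't look again at the canister and bracket; the arm travelled well above them.
- **Leftover load:** About 7 N of force remains on the wrist while it holds the dial. An attempt to ease it made little difference.

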